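# Lean the tube colour chart on its stand and lock its foot

### The job

Take the white tube colour chart out of the sorter and lean it, dots facing away from the robot, on the grey stand: foot on the metal plate, centred and right up against the dark lip, the top tipped gently back onto the black rest bar before you let go of it. Then take the orange key and with it turn the red cam lock clockwise to its stop, so that its arm points over the lip and holds the chart's foot, and put the key back upright in its holder. Leave the beaker and the other two panels alone.

Things in the scene. Friction and masses are not known exactly. Their poses are not given: they have to be found in the camera images.
- chart: Stiff white board 8 mm thick (x), 140 wide (y), 200 tall (z), about 0.3 kg (varies); lowest 35 mm a heavier blue strip; dots on its +x face. Origin: centre of its underside, z up along the board. Starts upright in one of the sorter's three slots, underside 6 mm and top 206 mm above the table, 1.2 mm play per side in the slot.
- chart_foot (a point): Middle of the chart's bottom front edge: 4 mm to +x of the chart's origin, on the dotted side.
- sorter: Fixed dark steel sorter, 160 mm (x) by 170 mm (y), three upright slots 45 mm apart along x at x = -45, 0, 45 mm, walls to 51 mm above the table; origin at the centre of its underside. The other two slots hold lower panels.
- panel_a: Plain grey panel 8 x 130 x 110 mm standing in the sorter; origin at the centre of its underside. Leave alone.
- panel_b: Plain green panel 8 x 130 x 110 mm standing in the sorter; origin at the centre of its underside. Leave alone.
- sill: Fixed aluminium foot plate, top at z = 6 mm, 190 mm wide (y), x = -85 to 60. Origin on the table at the middle of the dark lip's inner face; +x points out of the stand, away from the robot. Lip: x = 0 to 12 mm, 170 wide, top at z = 18. The chart's foot belongs just behind x = 0, dots towards +x, top leaning towards -x. Cam axis (vertical) at x = 34 mm, y = 0.
- stand: Fixed grey upright behind the sill, same origin and axes: x = -98 to -88 mm, 180 wide, 130 high. Carries a black rest bar along y, 16 mm diameter, 150 long, centre 120 mm above the table. The bar's front is set anew each time, unreported, at x = -44 to -62 mm (feel for it): the chart with its foot at the lip then rests 17 to 26 deg from upright. The bar does not give below 50 N.
- cam (a joint): Red cam lock before the lip. 0 = open, its 37 mm arm points to the sill's -y; grows clockwise seen from above to a hard stop at 1.571 rad, where the arm points to the sill's -x, over the lip, its end 3 mm past the lip's inner face, at z = 28 to 36 mm. Starts at 0 to 0.25, stays where left, friction about 0.12 N m.
- cam_slot (a point): Middle of the mouth of the cam's screw slot, on the cam's axis, 48 mm above the table. The slot is 6 mm wide, 30 mm long (open at both ends), 12 mm deep, between two brass blocks, and runs along the cam's arm. This point's y axis runs along the slot; it turns with the cam.
- key: Key standing upright, 85 mm tall, about 0.12 kg: steel blade 3 mm thick (x), 24 wide (y), z = 0 to 14; round shank 12 mm diameter to z = 40; orange grip block 26 (x) by 50 (y), z = 40 to 85. Origin: middle of the blade's end, z up. In its holder the blade's end is 8 mm above the table, the grip block resting on the holder's top.
- holder: Fixed black key holder, 48 mm high, foot 70 x 90 mm, origin at the centre of its underside; its well is 18 mm (x) by 40 mm (y) and the key stands on its centre line, axes alike (or half a turn round).
- beaker: Clear plastic beaker, 72 mm diameter, 85 mm tall; origin at the centre of its underside. Leave alone.

How it is judged (in metres and radians):
On the way, in this order (a step that is already met when the one before it is completed fails the run):
1. the chart has been lifted clear of the sorter in the fingers (height (world z) of chart above 0.055 m and contact force between the fingers and chart above 1 N), for 0.1 s.
2. the chart, still held, stands with its foot on the plate behind the lip and leans back onto the rest bar (contact force between the fingers and chart above 1 N and x of chart_foot in the frame of sill between -0.008 and 0.004 m and y of chart_foot in the frame of sill between -0.025 and 0.025 m and z of chart_foot in the frame of sill between 0.007 and 0.015 m and angle between chart's own z axis and vertical between 0.22 and 0.54 rad and angle between the y axis of chart and the y axis of sill, either way round below 0.1 rad and contact force between chart and stand above 0.15 N), for 0.1 s.
3. with the key in the fingers, the cam is turned to its stop while the chart leans in place, let go (value of joint cam above 1.48 rad and contact force between the fingers and key above 1 N and contact force between key and sill above 0.3 N and contact force between the fingers and chart below 0.1 N and x of chart_foot in the frame of sill between -0.008 and 0.004 m and y of chart_foot in the frame of sill between -0.025 and 0.025 m and z of chart_foot in the frame of sill between 0.007 and 0.015 m and angle between chart's own z axis and vertical between 0.22 and 0.54 rad and angle between the y axis of chart and the y axis of sill, either way round below 0.1 rad and contact force between chart and stand above 0.15 N), for 0.1 s.
At the end, for the whole second after the job is handed in: Chart leans on the rest bar 13 to 31 deg from upright, square within 0.1 rad, bottom front edge 8 mm behind to 4 mm past the lip face, 7 to 15 mm high (dots outward), centred within 25 mm; cam above 1.48 rad; key upright (0.12 rad) in its holder within 12 mm, end under 14 mm; all at rest, released (x of chart_foot in the frame of sill between -0.008 and 0.004 m and y of chart_foot in the frame of sill between -0.025 and 0.025 m and z of chart_foot in the frame of sill between 0.007 and 0.015 m and angle between chart's own z axis and vertical between 0.22 and 0.54 rad and angle between the y axis of chart and the y axis of sill, either way round below 0.1 rad and contact force between chart and stand above 0.15 N and value of joint cam above 1.48 rad and horizontal distance between key and holder below 0.012 m and height (world z) of key below 0.014 m and angle between key's own z axis and vertical below 0.12 rad and linear speed of each of chart, key below 0.02 m/s); the robot touches nothing.
It fails at once if the beaker is pushed more than 30 mm or tipped (distance of beaker from where it was at the start of the episode above 0.03 m or angle between beaker's own z axis and vertical above 0.5 rad).
It fails at once if one of the other panels is moved more than 30 mm (distance of any of panel_a, panel_b from where it was at the start of the episode above 0.03 m).
It fails at once if the chart is rammed onto the stand with more than 60 N (contact force between chart and stand above 60 N or contact force between chart and sill above 60 N).
It also fails if it takes over 72 s, if anything falls off the work surface, if the arm or the gripper's body presses on something with over 40 N, if the wrist force passes 120 N, or if a joint passes its speed limit or range.

### The arm

A 7-joint arm with a two-finger parallel gripper is mounted at the origin on the work surface. World frame = base frame: x ahead of the robot, y to its left, z up, the work surface at z = 0. Lengths are in mm, angles in rad, forces in N, time in s.
With the tool pointing down it reaches from about 425 to 925 mm from the base axis. Payload 6.8 kg.
Tool frame: the origin (TCP) lies midway between the tips of the shut fingers; the grasp point (between the pads) lies 19 mm behind it; z points along the fingers, y is the line along which they close (so a half turn about z gives the same grasp; the last joint's range is limited). The gripper opens to 88 mm and grips with 3 to 60 N. Pads are 20 mm wide; open, the fingers measure 115 mm over their backs; the gripper's body (75 mm by 178 mm) begins 61 mm behind the grasp point.
Start: joints at [1.08, 0.477, 0.022, 1.555, -0.011, 1.109, -0.083], TCP at [252.136, -626.159, 222.664] pointing down, gripper open.
Joint ranges: [-2.96, 2.96], [-0.34, 2.1], [-1.41, 1.46], [0.24, 2.44], [-1.37, 4.51], [0.17, 1.92], [-2.96, 2.96]. Speed limits (rad/s): [2.39, 2.39, 3.14, 3.14, 3.14, 3.14, 3.14].

### API

Orientations are given as a unit quaternion [x, y, z, w].
In Python, from plant import robot gives the robot as it stands. Calls block until the motion is done:
- robot.goto(position, orientation): joint-space move of the TCP to a pose.
- robot.move_linear(position, attitude=None, velocity=150): straight line of the TCP; attitude=None keeps the orientation; velocity is the mean speed in mm/s.
- robot.move_j(angles): joint-space move.
- robot.grip(opening): finger opening in mm; the grip force is fixed at half the most; returns when the fingers have stopped.
- robot.wait(seconds).
- robot.ik(position, orientation): joint angles nearest the present ones, or None.
- robot.camera(name): name is "side" or "top" or "wrist"; returns the picture (400x640x3 uint8, blue, green, red); there is no depth.
- robot.camera_params(name): a dict with "mtx" (3x3 intrinsics, pixels), "view" (4x4, takes a point from world to camera coordinates); the wrist camera has in their place "mount" (4x4, takes a point from camera to tool coordinates, whose origin is the TCP and whose axes are the flange's). Camera axes: x right, y up, looking along -z (the intrinsics and any distortion apply to the point x, -y, -z); pixel columns grow to the right and rows downward; lengths in mm; the calibration is good to about 2 mm. The wrist camera is an equidistant fisheye: a pixel r from the principal point sees the ray r / f radians off the axis. A picture is of the moment at which its call begins: read the wrist's pose just before it. camera_params takes no time and is no camera call.
A pose or a line that the arm cannot do raises robot.Unreachable and nothing moves.
- robot.close_job(): hands the job in; it is judged then, once.
Trained networks look in the newest picture that a camera, given by its name, has taken for a name from the list of things; names that differ only in an ending like _2 or _b are one class to them, and where a whole thing is asked for, a point or a joint stands for the part that bears it (a point fixed in the world has none). Each returns a list of dicts, best first, with "confidence" (0 to 1); they miss things now and then, are a little off and sometimes report something else, mostly with a low value. They report only what shows in the picture. A call takes as long as a camera call.
- robot.find_in(camera, thing): "xyz" ([x, y, z] in mm, in the coordinates of the camera as it stood for that picture, good to about 4 mm: the middle of the surface that is visible of it).
- robot.masks_of(camera, thing): "mask" (400x640 bool, what is visible of it).
Readings, each from a call of its own:
- robot.read_time(): time.
- robot.read_joint_pos(): joint angles.
- robot.read_dq(): joint speeds.
- robot.read_tau(): joint torques, N m.
- robot.read_eef_pos(): TCP position.
- robot.read_tcp_rot(): TCP orientation.
- robot.read_ft_force(): force on the tool from outside, world axes, zero at the start.
- robot.read_torque(): the same for the moment, N m.
- robot.read_gripper_width(): finger opening in mm.
- robot.read_gripper_force(): force on a finger pad.
Only numpy, scipy, OpenCV 4.12 (cv2) and the standard library are available. Lean on these libraries where they do the work, as an engineer would, in place of code of your own. Each camera call takes 0.05 s, during which the arm holds its last target. There are 200 camera calls.

## Working session

There is one attempt and no reset: what is moved stays moved. The work goes in short steps, each a Python script; the robot and the scene stay as the last script left them, time stands still between calls to the robot, and variables do not carry over. Pictures are saved under pics/ and viewed, at most 10 in all, crops included, and the job is handed in when it is done.

```bash
ls; mkdir -p pics
python3 - <<'E'
from plant import robot
import cv2,numpy as np
for c in("side","top"):
    im=robot.camera(c); cv2.imwrite(f"pics/{c}0.png",im)
    p=robot.camera_params(c); V=np.array(p["view"]); Vi=np.linalg.inv(V)
    print(c,{k:(v if k!="view" else 0) for k,v in p.items()}, Vi[:3,3].round(), Vi[:3,2].round(2))
    for t in["chart","sorter","panel_a","sill","stand","cam","cam_slot","key","holder","beaker"]:
        for d in robot.find_in(c,t)[:3]:
            print(t,round(d["confidence"],2),(Vi@np.r_[d["xyz"],1])[:3].round(1))
print(robot.read_time(),robot.read_tcp_rot(),robot.camera_params("wrist"))
E
```

```text
pics
side {'mtx': array([[507.25394471,   0.        , 321.32122739],
       [  0.        , 507.25394471, 195.72688102],
       [  0.        ,   0.        ,   1.        ]]), 'view': 0} [ 461. -821.  943.] [-0.08 -0.69  0.72]
chart 0.75 [502.2 270.1 144.3]
sorter 0.59 [533.2 266.2   7.1]
panel_a 0.68 [540.8 285.4  86.8]
panel_a 0.6 [587.3 292.8  86. ]
sill 0.65 [ 513.8 -289.1    8.9]
stand 0.9 [ 432.8 -293.8  121.7]
cam 0.74 [ 554.3 -283.9   40.7]
cam_slot 0.79 [ 555.5 -279.6   41.2]
cam_slot 0.63 [536.9 267.6   8.8]
key 0.73 [545.2  23.9  93.6]
holder 0.81 [547.3  17.5   7.9]
beaker 0.76 [670.5   4.1  62.1]
top {'mtx': array([[403.54811551,   0.        , 319.95200376],
       [  0.        , 403.54811551, 200.57070831],
       [  0.        ,   0.        ,   1.        ]]), 'view': 0} [ 473.   19. 1026.] [-0.11 -0.01  0.99]
chart 0.56 [499.9 292.8 197.7]
sorter 0.68 [535.9 293.6   7. ]
panel_a 0.67 [546.  302.  114.3]
panel_a 0.58 [595.5 309.7 104.2]
stand 0.86 [ 435.4 -263.4  127.2]
stand 0.17 [552.4  40.   93.6]
cam 0.8 [ 556.2 -275.6   51.2]
cam_slot 0.59 [ 556.5 -273.7   45.6]
cam_slot 0.36 [590.3 309.5 102.5]
key 0.77 [549.4  41.5  88.2]
holder 0.65 [538.3  43.2   9.9]
beaker 0.67 [680.3  13.9  36. ]
1.1 [ 9.81740972e-01  1.90222671e-01  6.75564519e-06 -2.66549049e-06] {'mtx': array([[309.70691629,   0.        , 319.99884451],
       [  0.        , 309.70691629, 201.10499368],
       [  0.        ,   0.        ,   1.        ]]), 'mount': array([[-3.26137887e-04,  9.61952111e-01,  2.73217917e-01,
         7.56489935e+01],
       [ 9.99999863e-01,  4.25767404e-04, -3.05360685e-04,
         5.81606596e-02],
       [-4.10069639e-04,  2.73217780e-01, -9.61952118e-01,
        -1.63215872e+02],
       [ 0.00000000e+00,  0.00000000e+00,  0.00000000e+00,
         1.00000000e+00]])}
```

View pics/side0.png

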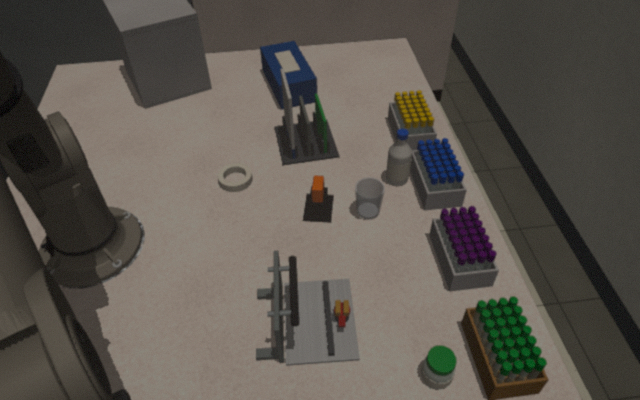

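View pics/top0.png

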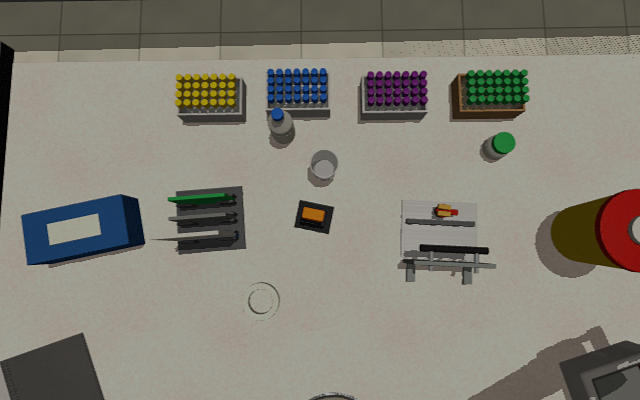

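```bash
cat > h.py <<'E'
from plant import robot
import cv2,numpy as np
from scipy.spatial.transform import Rotation as R
from scipy.optimize import least_squares
def q(yaw,tilt=None):
    """tool down, tool x at world yaw; tilt = world rotvec applied after"""
    r=R.from_euler('z',yaw)*R.from_euler('x',np.pi)
    if tilt is not None: r=R.from_rotvec(tilt)*r
    return r.as_quat()
def camT(name):
    """4x4 camera->world"""
    p=robot.camera_params(name)
    if name!="wrist": return np.linalg.inv(np.array(p["view"]))
    T=np.eye(4);T[:3,:3]=R.from_quat(robot.read_tcp_rot()).as_matrix();T[:3,3]=robot.read_eef_pos()
    return T@np.array(p["mount"])
def snap(name,fn=None):
    T=camT(name); im=robot.camera(name)
    if fn: cv2.imwrite("pics/"+fn,im)
    return im,T
K={n:np.array(robot.camera_params(n)["mtx"]) for n in("side","top","wrist")}
def ray(name,T,px):
    px=np.atleast_2d(px).astype(float); k=K[name]
    a=(px-k[:2,2])/k[0,0]
    if name=="wrist":
        r=np.linalg.norm(a,axis=1); s=np.where(r>1e-9,np.sin(r)/np.maximum(r,1e-9),1)
        d=np.c_[a[:,0]*s,-a[:,1]*s,-np.cos(r)]
    else: d=np.c_[a[:,0],-a[:,1],-np.ones(len(a))]
    return d@T[:3,:3].T
def onz(name,T,px,z):
    d=ray(name,T,px); return T[:3,3]+d*((z-T[2,3])/d[:,2])[:,None]
def proj(name,T,P):
    P=(np.atleast_2d(P)-T[:3,3])@T[:3,:3]; k=K[name]
    x,y,z=P[:,0],-P[:,1],-P[:,2]; 
    if name=="wrist":
        r=np.hypot(x,y); t=np.arctan2(r,z)/np.maximum(r,1e-9); return np.c_[x*t,y*t]*k[0,0]+k[:2,2]
    return np.c_[x/z,y/z]*k[0,0]+k[:2,2]
E
python3 - <<'E'
from h import *
for n,p,y in (("sill",(430,-280,220),0),("key",(440,30,220),0),("sorter",(560,150,320),np.pi/2)):
    try: robot.goto(list(p),list(q(y)))
    except robot.Unreachable as e: print(n,"unreach",e); continue
    im,T=snap("wrist",f"w_{n}.png"); np.savez(f"w_{n}.npz",T=T,im=im)
    print(n,robot.read_time(),np.round(robot.read_joint_pos(),2),T[:3,3].round())
    for t in {"sill":["sill","stand","cam","cam_slot"],"key":["key","holder"],"sorter":["chart","sorter","panel_a"]}[n]:
        for k,d in enumerate(robot.find_in("wrist",t)[:2]):print(t,round(d["confidence"],2),(T@np.r_[d["xyz"],1])[:3].round(1))
        for k,d in enumerate(robot.masks_of("wrist",t)[:1]):np.save(f"m_{n}_{t}.npy",d["mask"]);print(d["mask"].sum())
a=[cv2.imread(f"pics/w_{n}.png") for n in("sill","key","sorter")]
E
```

```text
sill 2.6 [ 0.52  0.22 -0.07  1.94  0.02  0.99 -1.13] [ 505. -281.  383.]
sill 0.89 [ 519.3 -269.9    5.1]
15873
stand 0.65 [ 439.3 -268.4  127.1]
9988
cam 0.74 [ 560.3 -274.1   53.2]
1135
cam_slot 0.77 [ 564.3 -279.8   47.2]
1049
key 4.2333 [ 0.09  0.11 -0.31  2.07  0.04  0.97 -1.82] [516.  29. 383.]
key 0.74 [548.1  40.   96.8]
1552
holder 0.93 [534.7  33.7   9.2]
2791
sorter 5.6833 [ 0.04  0.29 -0.51  1.64  0.15  1.25 -0.5 ] [561. 224. 483.]
chart 0.79 [505.2 291.3 169.6]
3298
sorter 0.78 [558.6 298.6   3.6]
6930
panel_a 0.61 [593.2 306.5 117.3]
panel_a 0.6 [545.4 300.7 115.3]
829
```

View pics/w_sill.png

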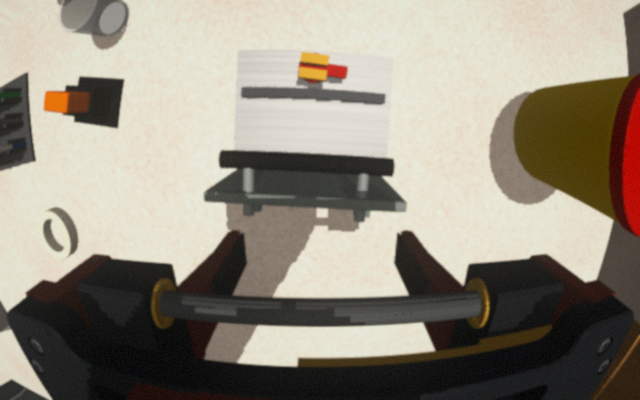

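View pics/w_key.png

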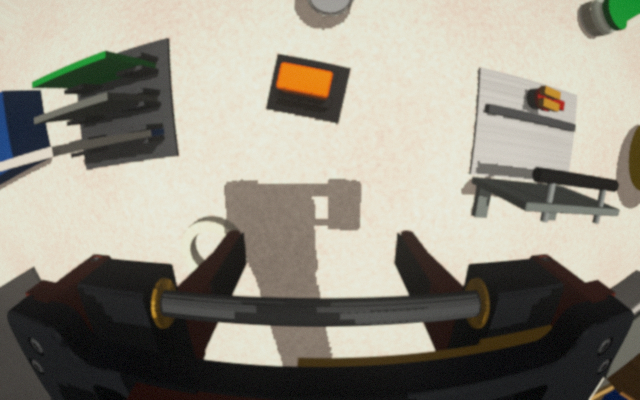

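View pics/w_sorter.png

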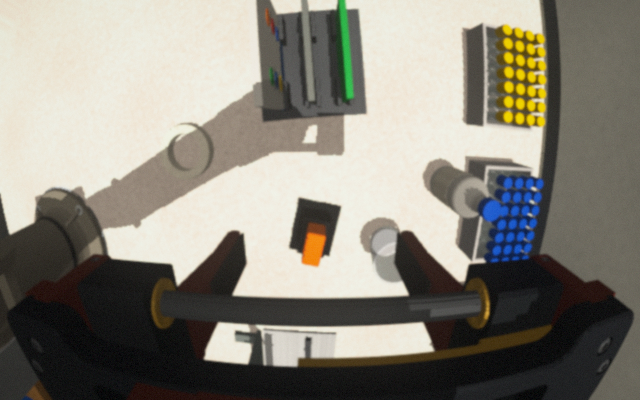

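```bash
cat >> h.py <<'E'
def box(sx,sy,z0,z1): return np.array([[a*sx/2,b*sy/2,z] for a in(-1,1) for b in(-1,1) for z in(z0,z1)])
def hullmask(px):
    m=np.zeros((400*4,640*4),np.uint8); cv2.fillConvexPoly(m,cv2.convexHull((px*4).astype(np.float32).reshape(-1,1,2)).astype(np.int32),1)
    return cv2.resize(m.astype(np.float32),(640,400),interpolation=cv2.INTER_AREA)
def fit(B,views,x0):
    """fit x,y,yaw of box B to masks: views=[(name,T,mask)]"""
    from scipy.optimize import minimize
    def c(p):
        P=B@R.from_euler('z',p[2]*.01).as_matrix().T+[p[0],p[1],0]; s=0
        for n,T,m in views:
            h=hullmask(proj(n,T,P)); s+=1-np.minimum(h,m).sum()/np.maximum(h,m).sum()
        return s
    s=np.array(x0,float);s[2]*=100
    r=minimize(c,s,method="Nelder-Mead",options=dict(initial_simplex=s+np.vstack([np.zeros(3),np.diag([6,6,12.])]),xatol=.05,fatol=1e-5,maxiter=400))
    return r.x*[1,1,.01],r.fun
E
python3 - <<'E'
from h import *
L=lambda n:(lambda d:(d["im"],d["T"]))(np.load(f"w_{n}.npz"))
hs=lambda im:cv2.cvtColor(im,cv2.COLOR_BGR2HSV)
def rect(pts):
    (c,(w,h),a)=cv2.minAreaRect(pts[:,:2].astype(np.float32)); 
    b=cv2.boxPoints((c,(w,h),a)); e=b[1]-b[0] if np.linalg.norm(b[1]-b[0])>np.linalg.norm(b[2]-b[1]) else b[2]-b[1]
    return np.round(c,1),sorted((round(w,1),round(h,1))),round(float(np.mod(np.arctan2(e[1],e[0]),np.pi)),3)
# lip
im,T=L("sill"); H=hs(im); g=im.max(2)
roi=np.zeros((400,640),bool); roi[82:110,236:392]=1
m=roi&(g<120); n,lab,st,_=cv2.connectedComponentsWithStats(m.astype(np.uint8)); m=lab==1+st[1:,4].argmax()
ys,xs=np.nonzero(m); P=onz("wrist",T,np.c_[xs,ys],18); print("lip",rect(P),P[:,:2].mean(0).round(1))
# plate
roi[:]=0; roi[40:150,225:405]=1
print("bright min/max", g[60,300],g[130,300],g[45,200])
# brass
H=hs(im); br=(H[...,0]>12)&(H[...,0]<30)&(H[...,1]>130)&(g>90); br[:40]=0; br[100:]=0;br[:,:280]=0;br[:,360:]=0
ys,xs=np.nonzero(br); print("brass",rect(onz("wrist",T,np.c_[xs,ys],48)),len(xs))
rd=((H[...,0]<8)|(H[...,0]>172))&(H[...,1]>130)&(g>60); rd[:40]=0; rd[100:]=0;rd[:,:280]=0;rd[:,360:]=0
ys,xs=np.nonzero(rd); Q=onz("wrist",T,np.c_[xs,ys],36); print("red",rect(Q),Q.mean(0).round(1))
cv2.imwrite("pics/crop_sill.png",cv2.resize(im[40:180,195:415],None,fx=3.6,fy=3.6,interpolation=cv2.INTER_CUBIC))
# key
im,T=L("key");H=hs(im); om=(H[...,0]<22)&(H[...,0]>4)&(H[...,1]>150)&(im.max(2)>70); om[:, :250]=0;om[:,360:]=0;om[140:]=0;om[:40]=0
it,Tt=cv2.imread("pics/top0.png"),camT("top");H=hs(it);ot=(H[...,0]<22)&(H[...,0]>4)&(H[...,1]>150)&(it.max(2)>70);ot[:, :290]=0;ot[:,340:]=0;ot[:195]=0;ot[235:]=0
B=box(26,50,48,93)
for v in([("wrist",T,om)],[("top",Tt,ot)],[("wrist",T,om),("top",Tt,ot)]): print("key",fit(B,v,(548,38,0)),v[0][2].sum())
print("chart view")
robot.goto([490,195,340],list(q(np.pi/2)))
im,T=snap("wrist","w_chart.png");np.savez("w_chart.npz",T=T,im=im)
m=robot.masks_of("wrist","chart")[0]["mask"]; np.save("m_chart.npy",m); print(robot.read_time())
o=im.copy(); o[...,2][m]=255; cv2.imwrite("pics/w_chart2.png",cv2.resize(np.hstack([im[:240,200:440],o[:240,200:440]]),None,fx=1.6,fy=1.6))
E
```

```text
lip (array([ 535.2, -272.5]), [20.8, 167.0], 1.508) [ 531.5 -272.3]
bright min/max 215 221 230
brass (array([ 559.1, -274.1]), [28.8, 29.7], 1.45) 592
red (array([ 553.3, -283.8]), [21.4, 52.1], 1.527) [ 556.4 -291.4   36. ]
key (array([ 5.50467138e+02,  4.29988356e+01, -2.16412401e-01]), np.float64(0.03499811887741089)) 1602
key (array([ 5.49801522e+02,  4.20754478e+01, -2.20503217e-01]), np.float64(0.09117645025253296)) 254
key (array([ 5.50181180e+02,  4.25890137e+01, -2.08536752e-01]), np.float64(0.14057201147079468)) 1602
chart view
6.5167
```

View pics/w_chart2.png

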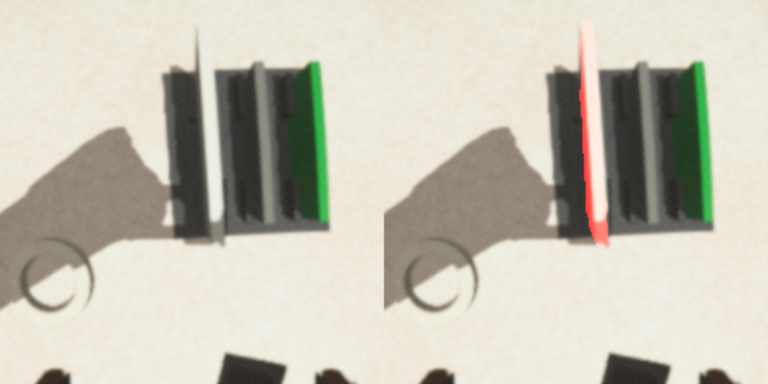

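View pics/crop_sill.png

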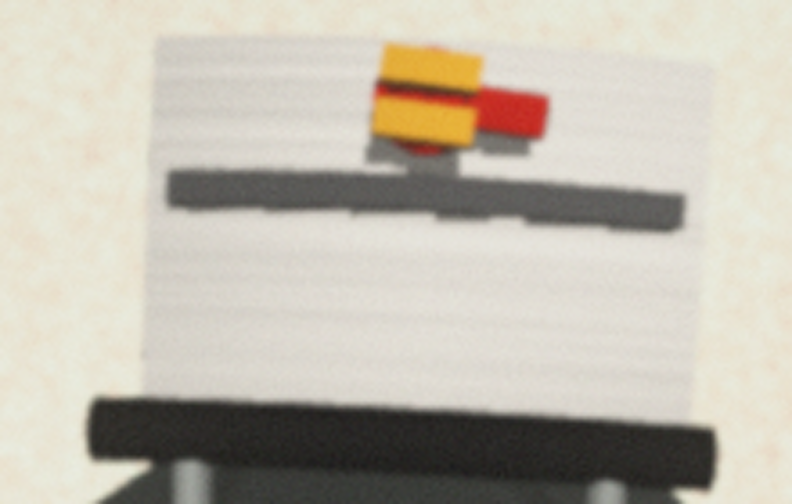

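Run:
```python
from h import *
d=np.load("w_chart.npz");im,T=d["im"],d["T"];m=np.load("m_chart.npy");m=m.astype(float)
print("cam",T[:3,3].round(1))
for z0 in(30,51,120): print("chart",fit(box(8,140,z0,206),[("wrist",T,m)],(505,292,-.1)))
g=im.max(2)
for r in(30,60,90,120,140): print(r,g[r,318:345])
print("sorter z51 px", onz("wrist",T,np.array([[200+172/1.6,75/1.6],[200+328/1.6,228/1.6]]),51).round(1))
d=np.load("w_sill.npz");T=d["T"];o=np.array([195,40.]);c=lambda *p:np.array(p)/3.6+o-.4
P=onz("wrist",T,c((168,172),(684,196),(682,231),(168,209)),18)[:,:2];print(P.round(1))
ax=(P[0]+P[3]-P[1]-P[2]); yaw=np.arctan2(-ax[0],ax[1]); ctr=P.mean(0); o_=ctr-6*np.array([np.cos(yaw),np.sin(yaw)])
print("sill yaw",yaw,"origin",o_, "cam pred",o_+34*np.array([np.cos(yaw),np.sin(yaw)]))
S=onz("wrist",T,c((385,44),(482,57),(474,147),(373,135)),48)[:,:2];print("brass",S.round(1),S.mean(0))
e=(S[1]+S[2]-S[0]-S[3]);print("slot dir",np.arctan2(e[1],e[0]),"cam angle",yaw-np.pi/2-np.arctan2(e[1],e[0]))
PL=onz("wrist",T,c((156,36),(714,62)),6)[:,:2];print("plate outer corners",PL.round(1), PL.mean(0)-60*np.array([np.cos(yaw),np.sin(yaw)]))
# bar front/top edge : bar ends at z=120
BB=onz("wrist",T,c((93,399),(715,429)),122)[:,:2]; print("bar front in sill", ((BB-o_)@np.array([[np.cos(yaw),-np.sin(yaw)],[np.sin(yaw),np.cos(yaw)]])).round(1))
```

```text
cam [490.1 270.6 503.9]
chart (array([5.01317408e+02, 3.02931506e+02, 6.67241317e-02]), np.float64(0.08223399857180447))
chart (array([5.01312604e+02, 3.03048401e+02, 6.83512357e-02]), np.float64(0.08374551632999816))
chart (array([5.01137419e+02, 3.03032146e+02, 6.55063950e-02]), np.float64(0.12121793887267696))
30 [236 236 232 220 185 174 205 231 236 237 236 236 235 235 236 235 236 236
 235 235 236 237 236 235 236 235 236]
60 [ 61  57  57  61  65  79  94 137 193 228 235 237 236 237 236 230 206 157
 106  93  90  94  90  84  71  58  55]
90 [ 53  55  55  55  53  58  65  72  91 136 191 230 236 238 237 237 238 234
 211 157 108  95  97  93  94  88  77]
120 [ 56  57  53  51  51  54  55  54  60  74  87 126 188 228 237 240 239 240
 237 231 199 140  83  76  87  98  95]
140 [ 55  56  56  54  59  54  54  57  56  62  71  80  92 112 130 140 139 136
 144 135 133 116  88  76  89  96 102]
sorter z51 px [[472.3 372.6  51. ]
 [617.6 233.3  51. ]]
[[ 541.7 -188.2]
 [ 532.4 -357.3]
 [ 520.7 -356.7]
 [ 529.2 -188.1]]
sill yaw -0.05250257397658851 origin [ 525.02499776 -272.25764994] cam pred [ 558.97814768 -274.04191746]
brass [[ 575.5 -261.7]
 [ 571.3 -290.4]
 [ 543.5 -287.9]
 [ 547.4 -258.1]] [ 559.42327008 -274.5196448 ]
slot dir -1.709444205855502 cam angle 0.08614530508401685
plate outer corners [[ 591.5 -180.9]
 [ 580.9 -370.3]] [ 526.26610019 -272.42821723]
bar front in sill [[-51.6  75.6]
 [-52.  -75. ]]
```

```bash
cat >> h.py <<'E'
SO=np.array([525.4,-272.3]);SY=-0.0525
SX=np.array([np.cos(SY),np.sin(SY)]);SYv=np.array([-np.sin(SY),np.cos(SY)])
def s2w(x,y,z): return list(SO+x*SX+y*SYv)+[z]
def w2s(P): P=np.array(P);d=P[:2]-SO; return np.array([d@SX,d@SYv,P[2]])
def chartpose(xf,zlow,th,h=162,y=0):
    """TCP pose with front-bottom edge at sill x=xf, back-bottom edge height zlow, lean th"""
    s,c=np.sin(th),np.cos(th); zf=zlow+8*s
    return s2w(xf-4*c-h*s,y,zf-4*s+h*c), list(q(np.pi/2+SY,-th*np.r_[SYv,0]))
E
python3 - <<'E'
from h import *
d=np.load("w_chart.npz");T=d["T"]
E=onz("wrist",T,np.array([[330.1+.5,60],[332.3+.5,90],[334.1+.5,120]]),206);print(E.round(1))
x,y,yw=501.3,303,.067
print("edge fit yaw",np.arctan2(-(E[0]-E[2])[0],(E[0]-E[2])[1]), "x at y=303", np.interp(303,E[::-1,1],E[::-1,0]))
Q=list(q(np.pi/2+yw))
for p,qq in [([x,y,168],Q),([x,y,320],Q),(chartpose(-8,150,.1)),(chartpose(-2,6,.1)),(chartpose(0,6,.45))]:
    j=robot.ik(list(p),qq); print(np.round(p,1),None if j is None else np.round(j,2))
a=.086
for n,yy in(("pi/2",np.pi/2),("0",0),("pi",np.pi),("-pi/2",-np.pi/2)): # key grasp candidates incl. turning
  print(n,[None if (j:=robot.ik(s2w(34,0,95),list(q(yy+b)))) is None else np.round(j,2) for b in(0,-1.6)])
E
```

```text
[[500.2 324.6 206. ]
 [502.4 295.2 206. ]
 [504.2 266.3 206. ]]
edge fit yaw 0.06807354257628691 x at y=303 501.7944538444921
[501.3 303.  168. ] [-0.21  0.45 -0.58  1.8   0.29  0.98 -0.83]
[501.3 303.  320. ] [-0.17  0.31 -0.61  1.62  0.19  1.27 -0.75]
[ 497.3 -270.8  311.6] [ 0.62  0.19 -0.24  1.76  0.01  1.1   0.32]
[ 503.3 -271.1  167.6] [ 0.64  0.34 -0.28  1.92  0.09  0.8   0.26]
[ 451.4 -268.4  153.6] [ 1.12  0.23 -0.62  2.24 -0.22  0.32  0.68]
pi/2 [array([ 0.56,  0.55, -0.28,  1.78,  0.19,  0.84,  0.19]), array([ 0.44,  0.54, -0.12,  1.78,  0.08,  0.83, -1.31])]
0 [array([ 0.45,  0.54, -0.12,  1.78,  0.08,  0.83, -1.29]), array([-0.34,  0.81,  1.06,  1.84, -0.84,  1.02, -2.09])]
pi [array([ 0.67,  0.57, -0.42,  1.77,  0.29,  0.87,  1.68]), array([ 0.56,  0.55, -0.28,  1.78,  0.19,  0.84,  0.16])]
-pi/2 [array([ 0.16,  0.54,  0.26,  1.81, -0.18,  0.82, -2.63]), array([ 0.66,  0.57, -0.42,  1.77,  0.29,  0.87,  1.66])]
```

Consistent and reachable. Grasp and lift the chart.

Run:
```python
from h import *
x,y,yw=501.6,303,.0675
Q=list(q(np.pi/2+yw))
robot.grip(50)
robot.goto([x,y,225],Q)
robot.move_linear([x,y,168],velocity=80)
f0=np.array(robot.read_ft_force())
robot.grip(0)
print("w",robot.read_gripper_width(),robot.read_gripper_force(),(np.array(robot.read_ft_force())-f0).round(1))
robot.move_linear([x,y,215],velocity=60)
robot.move_linear([x,y,322],velocity=200)
print("f",np.round(robot.read_ft_force(),1),robot.read_gripper_width(),robot.read_time())
p,o=chartpose(-6,120,.1)
robot.goto(p,o)
print(robot.read_time(),np.round(robot.read_eef_pos(),1),np.round(p,1),np.round(robot.read_ft_force(),1),np.round(robot.read_torque(),2))
im,T=snap("side","place0.png"); snap("wrist","place0w.png")
c=robot.camera
m=robot.masks_of("side","chart")
if m:
    mm=m[0]["mask"]; np.save("m_place.npy",mm); print(m[0]["confidence"],mm.sum())
```

```text
w 7.7910000821112595 29.993934631347656 [-2.6 -0.6  2.1]
f [-1.3 -0.3 -3.9] 8.188798660850706 11.1417
13.2083 [ 500.1 -269.5  281.7] [ 499.3 -270.9  281.6] [ 0.4  0.5 -2.4] [ 0.03  0.08 -0.04]
0.87 821
```

Run:
```python
from h import *
th=.1
F=lambda:np.array(robot.read_ft_force())
p,o=chartpose(-4,12,th); robot.move_linear(p,o,velocity=120); robot.wait(.3)
f0=F(); print(f0.round(1),robot.read_time(),w2s(robot.read_eef_pos()).round(1),w2s(p).round(1))
z=12
while z>2:
    z-=.7; p,o=chartpose(-4,z,th); robot.move_linear(p,o,velocity=15); df=F()-f0
    if df[2]>3: break
print("z",z,df.round(1),robot.read_eef_pos()[2]-p[2],robot.read_time())
z0=z
x=-4
while x<5:
    x+=.7; p,o=chartpose(x,z0,th); robot.move_linear(p,o,velocity=15); df=F()-f0
    if df[:2]@SX<-4: break
print("x",x,df.round(1),w2s(robot.read_eef_pos())-w2s(p),robot.read_time(),w2s(robot.read_eef_pos()).round(1))
snap("side","place1.png"); a=cv2.imread("pics/place1.png")[230:380,230:390]; cv2.imwrite("pics/p1.png",cv2.resize(a,None,fx=3.5,fy=3.5))
```

```text
[ 1.3 -0.3 -1.6] 14.7083 [-2.400e+01 -1.000e-01  1.741e+02] [-24.2  -0.  173.6]
z 5.000000000000003 [-3.6  0.7  7.8] 0.9177624636860457 17.2083
x -3.3 [-4.6  1.7  8.1] [-0.07992341 -0.09726983  0.9631439 ] 17.4583 [-2.350e+01 -1.000e-01  1.676e+02]
```

View pics/p1.png

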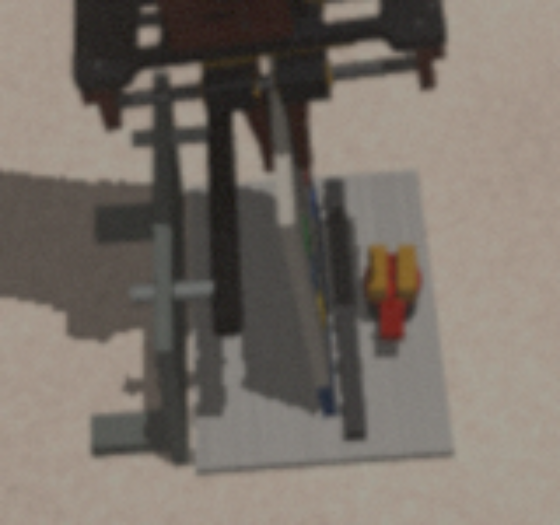

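Run:
```python
from h import *
th=.1;x=-3.3;z=6.2
F=lambda:np.array(robot.read_ft_force())
p,o=chartpose(x,z,th); robot.move_linear(p,o,velocity=15); robot.wait(.1); f1=F(); print(f1.round(1))
while x<5:
    x+=.8; p,o=chartpose(x,z,th); robot.move_linear(p,o,velocity=20); f=F(); print(round(x,1),((f-f1)[:2]@SX).round(1),f[2].round(1),end="; ")
    if (f-f1)[:2]@SX<-4: break
print(robot.read_time(),(w2s(robot.read_eef_pos())-w2s(p)).round(2))
# lean back about the front-bottom edge
f1=F(); 
while th<.5:
    th+=.02 if th>.24 else .05; p,o=chartpose(x-.5,6,th); robot.move_linear(p,o,velocity=25 if th>.25 else 60); f=F()
    print(round(th,2),((f-f1)[:2]@SX).round(1),(f-f1)[2].round(1),end="; ")
    if th>.27 and (f-f1)[:2]@SX>5: break
print(robot.read_time(),(w2s(robot.read_eef_pos())-w2s(p)).round(2),x,th,np.round(robot.read_torque(),2))
snap("side","place2.png"); a=cv2.imread("pics/place2.png")[230:380,230:390]; cv2.imwrite("pics/p2.png",cv2.resize(a,None,fx=3.5,fy=3.5))
```

```text
[ 0.2  0.6 -2.7]
-2.5 -1.3 -1.6; -1.7 0.4 -2.3; -0.9 0.4 -2.3; -0.1 -0.6 -3.1; 0.7 -2.0 -1.5; 1.5 -3.8 0.8; 2.3 -5.5 2.8; 19.6083 [-0.57 -0.   -0.09]
0.15 1.1 -0.4; 0.2 0.1 0.2; 0.25 -0.4 1.8; 0.27 -0.1 1.8; 0.29 -1.1 2.2; 0.31 -1.8 4.1; 0.33 -1.7 4.6; 0.35 -3.7 5.7; 0.37 -2.7 6.4; 0.39 3.0 3.6; 0.41 14.1 -4.2; 22.6667 [ 4.65 -0.21  2.37] 2.3000000000000003 0.41000000000000014 [ 0.33 -0.16  0.07]
```

View pics/p2.png

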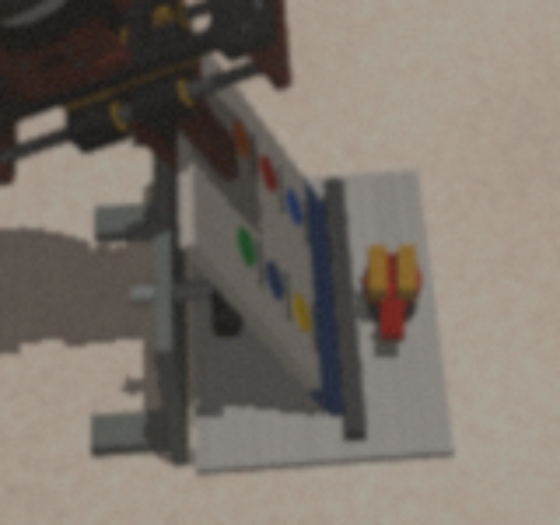

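Run:
```python
from h import *
p,o=chartpose(1.0,6,.395); robot.move_linear(p,o,velocity=20); robot.wait(.3)
print("f",np.round(robot.read_ft_force(),1),robot.read_gripper_force())
robot.grip(30)
P=np.array(robot.read_eef_pos()); o=robot.read_tcp_rot(); zt=R.from_quat(o).as_matrix()[:,2]
robot.move_linear(list(P-zt*75),velocity=120)
print(np.round(robot.read_ft_force(),1),robot.read_time())
# go look at the key from above (camera over it)
yw=-.215
robot.goto([550,0,300],list(q(np.pi/2)))
im,T=snap("side","place3.png")
m=robot.masks_of("side","chart"); print(m[0]["confidence"] if m else None)
if m:
    m=m[0]["mask"].astype(float)
    for xf,th in((0.7,.385),(0.7,.34),(0.7,.43),(-5,.385)):
        s,c=np.sin(th),np.cos(th); B=box(8,140,0,200)-[4,0,0]; B=np.array([s2w(xf+b[0]*c-b[2]*s,b[1],6+8*s+b[0]*s+b[2]*c) for b in B])
        h=hullmask(proj("side",T,B)); print(xf,th,(np.minimum(h,m).sum()/np.maximum(h,m).sum()).round(3))
im,T=snap("wrist","w_key2.png"); H=cv2.cvtColor(im,cv2.COLOR_BGR2HSV)
om=(H[...,0]<22)&(H[...,0]>4)&(H[...,1]>150)&(im.max(2)>70); om[230:]=0
n,l,st,ce=cv2.connectedComponentsWithStats(om.astype(np.uint8)); k=1+st[1:,4].argmax(); om=(l==k); print(st[k],T[:3,3].round(1))
print(fit(box(26,50,48,93),[("wrist",T,om)],(550,42,-.21)),robot.read_time())
```

```text
f [ 9.3  0.4 -1.6] 30.105262398719788
[0.3 0.7 0.6] 24.5917
0.84
0.7 0.385 0.918
0.7 0.34 0.876
0.7 0.43 0.771
-5 0.385 0.73
[306 117  30  45 965] [551.   73.  462.4]
(array([ 5.50897593e+02,  4.34097466e+01, -2.07495509e-01]), np.float64(0.05493450164794922)) 25.9083
```

Run:
```python
from h import *
k=-.21; Q=list(q(np.pi+k))
robot.grip(80)
robot.goto([550.6,43.1,160],Q); robot.wait(.2)
im,T=snap("wrist","w_key3.png"); H=cv2.cvtColor(im,cv2.COLOR_BGR2HSV)
om=(H[...,0]<22)&(H[...,0]>4)&(H[...,1]>150)&(im.max(2)>70)
n,l,st,ce=cv2.connectedComponentsWithStats(om.astype(np.uint8))
for i in range(1,n):
    if st[i,4]>150: print(st[i])
i=1+st[1:,4].argmax()
print(proj("wrist",T,box(26,50,48,93)@R.from_euler('z',k).as_matrix().T+[550.6,43.1,0]).round(0).tolist())
print(fit(box(26,50,48,93),[("wrist",T,l==i)],(550.6,43.1,k)),robot.read_time(),np.round(robot.read_joint_pos(),2),robot.read_eef_pos())
```

```text
[ 288  183   65   42 2558]
[ 67 240  25  26 386]
[163 281  22  49 329]
[456 280  22  50 333]
[ 283  329  261   37 1477]
[[292.0, 182.0], [287.0, 195.0], [347.0, 182.0], [352.0, 194.0], [293.0, 209.0], [288.0, 226.0], [347.0, 209.0], [351.0, 226.0]]
(array([ 5.50851899e+02,  4.40840314e+01, -2.25588469e-01]), np.float64(0.07908487319946289)) 28.05 [ 0.54  0.52 -0.95  1.87  0.49  1.01  0.74] [551.02193699  42.89618348 160.59804096]
```

View pics/w_key3.png

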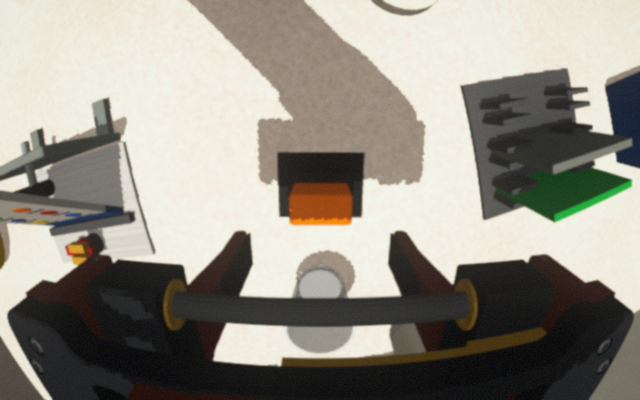

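```bash
cat >> h.py <<'E'
CAM=np.array([559.5,-274.3]); HK=52
def keypose(a,zend,g=.09,dx=0,dy=0):
    """TCP pose: key blade end on cam axis (+dx,dy along key x,y), key turned for cam angle a, leaning g"""
    l=np.sin(a)*SX+np.cos(a)*SYv; rv=g*np.array([-l[1],l[0],0])
    yaw=SY-a; kx=np.array([np.cos(yaw),np.sin(yaw)]); ky=np.array([-kx[1],kx[0]])
    up=R.from_rotvec(rv).apply([0,0,1]); c=CAM+dx*kx+dy*ky
    return list(np.r_[c,zend]+HK*up), list(q(np.pi+yaw,rv))
E
python3 - <<'E'
from h import *
k=-.213; x,y=550.7,43.4
for a in(.086,.5,1,1.55): print(a,[None if (j:=robot.ik(*keypose(a,z))) is None else np.round(j,2).tolist() for z in(70,38)])
Q=list(q(np.pi+k))
robot.move_linear([x,y,8+HK],Q,velocity=120); robot.wait(.15)
E0=robot.read_eef_pos(); robot.grip(0)
print("grasp",np.round(E0,1),robot.read_gripper_width(),np.round(robot.read_ft_force(),1))
robot.move_linear([x,y,8+HK+65],velocity=100)
robot.goto(*keypose(.086,85)); robot.move_linear(keypose(.086,60)[0],velocity=100); robot.wait(.3)
p=keypose(.086,60)[0]
print(robot.read_time(),np.array(robot.read_eef_pos())-p,np.round(robot.read_ft_force(),1),np.round(robot.read_joint_pos(),2),robot.read_gripper_width())
snap("wrist","w_ins.png"); snap("side","s_ins.png")
a=cv2.imread("pics/w_ins.png")[100:300,160:480]; b=cv2.imread("pics/s_ins.png")[240:360,260:420]
cv2.imwrite("pics/ins.png",np.vstack([cv2.resize(a,(640,400)),cv2.resize(b,(640,480))])[:, :][::1] if 0 else np.hstack([cv2.resize(a,(480,300)),cv2.resize(b,(320,240)).copy() if 0 else cv2.resize(b,(320,300))]))
E
```

```text
0.086 [[0.9, 0.63, -0.84, 1.76, 0.65, 1.03, 1.23], [0.88, 0.67, -0.81, 1.78, 0.68, 0.98, 1.2]]
0.5 [[0.83, 0.62, -0.74, 1.73, 0.57, 1.05, 0.88], [0.81, 0.66, -0.72, 1.75, 0.61, 1.0, 0.85]]
1 [[0.77, 0.61, -0.64, 1.69, 0.48, 1.06, 0.47], [0.75, 0.65, -0.62, 1.71, 0.5, 1.01, 0.44]]
1.55 [[0.71, 0.61, -0.53, 1.67, 0.36, 1.06, 0.02], [0.7, 0.64, -0.51, 1.69, 0.38, 1.01, 0.01]]
grasp [551.3  43.5  60.8] 49.63924670855166 [0.2 0.2 0.3]
32.45 [ 0.26036341 -0.07017897  0.38520817] [ 0.1 -0.2 -1.3] [ 0.9   0.64 -0.83  1.76  0.66  1.02  1.22] 50.055994071441354
```

View pics/ins.png

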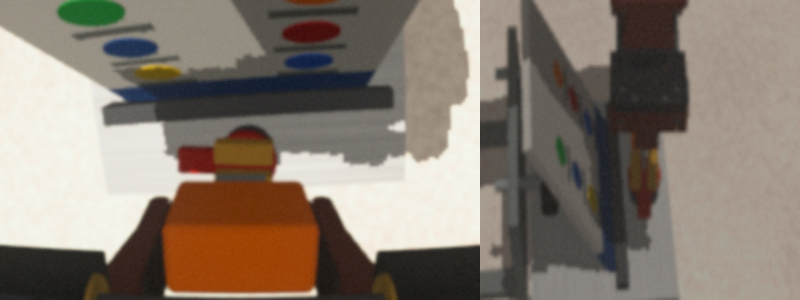

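Run:
```python
from h import *
F=lambda:np.array(robot.read_ft_force())
a=.086; f0=F(); ok=False
for dx in(.4,-.9,1.7,-2.1,2.9):
    p,o=keypose(a,51,dx=dx); robot.move_linear(p,o,velocity=80)
    z=51
    while z>38.5:
        z-=1.5; p,o=keypose(a,z,dx=dx); robot.move_linear(p,o,velocity=30); d=F()-f0
        if d[2]>5: break
    print(dx,round(z,1),d.round(1),round(robot.read_eef_pos()[2]-p[2],2),round(robot.read_time(),1))
    if z<41.5: ok=True;break
print(ok,np.array(robot.read_eef_pos())-p,robot.read_gripper_width())
```

```text
0.4 37.5 [ 1.1 -0.3  0.6] -0.13 35.1
True [-0.06547775  0.01710258 -0.12674898] 50.05958316892076
```

Run:
```python
from h import *
F=lambda:np.array(robot.read_ft_force())
f0=F();t0=np.array(robot.read_torque()); a=.086; dx=.4
while a<1.85:
    a+=.12 if a<1.5 else .04
    p,o=keypose(a,37.5,dx=dx*np.cos(a)); robot.move_linear(p,o,velocity=25)
    d=F()-f0;t=np.array(robot.read_torque())-t0
    print(round(a,2),d.round(1),t.round(2)[2],end="; ")
    if a>1.5 and abs(t[2])>.55: break
    if np.linalg.norm(d)>25: print("force");break
robot.wait(.2)
print(robot.read_time(),np.array(robot.read_eef_pos())-p,np.round(robot.read_torque(),2))
snap("side","s_turn.png")
im,T=snap("wrist","w_turn.png")
print([ (r["confidence"]) for r in robot.find_in("wrist","cam")[:1]])
```

```text
0.21 [-0.  -0.8 -0.9] 0.02; 0.33 [ 0.9 -1.  -1.3] 0.05; 0.45 [ 2.1 -2.4  0.6] 0.07; 0.57 [ 1.  -2.4 -0.6] 0.1; 0.69 [ 2.2 -2.8 -0.7] 0.12; 0.81 [ 1.6 -3.  -0.1] 0.08; 0.93 [ 2.4 -4.  -0.3] 0.14; 1.05 [ 1.3 -4.5 -0.1] 0.16; 1.17 [ 0.7 -4.4  0.4] 0.13; 1.29 [ 0.6 -5.2  1.1] 0.28; 1.41 [ 0.2 -5.8  1.5] 0.17; 1.53 [ 0.1 -7.5  1.4] 0.24; 1.57 [-0.2 -6.1  1.7] 0.25; 1.61 [-0.2 -6.5  2.7] 0.22; 1.65 [-0.4 -6.5  2.3] 0.19; 1.69 [ 0.1 -5.9  2.1] 0.18; 1.73 [-0.3 -6.   2.8] 0.3; 1.77 [-1.3 -6.4  2.7] 0.43; 1.81 [-0.9 -6.4  2. ] 0.8; 40.2167 [-0.46850477 -0.27399832  0.02909829] [-1.58 -0.02  0.85]
[]
```

Run:
```python
from h import *
p,o=keypose(1.70,37.5); robot.move_linear(p,o,velocity=20)
print(np.round(robot.read_ft_force(),1))
P,_=keypose(1.70,56); robot.move_linear(P,o,velocity=40)
p,o=keypose(1.70,100); robot.move_linear(p,o,velocity=120); 
# upright above cam, offset outward so that the cam is seen
robot.goto([600,-130,190],list(q(np.pi-.213))); robot.wait(.2)
print(robot.read_time(),np.round(robot.read_ft_force(),1),robot.read_gripper_width())
im,T=snap("top","t_after.png"); H=cv2.cvtColor(im,cv2.COLOR_BGR2HSV)
# cam: red arm relative to cam axis in sill frame
rd=((H[...,0]<8)|(H[...,0]>172))&(H[...,1]>130)&(im.max(2)>60); c=proj("top",T,[[*CAM,36]])[0].astype(int)
w=np.zeros_like(rd); w[c[1]-25:c[1]+26,c[0]-25:c[0]+26]=1; ys,xs=np.nonzero(rd&w)
Q=onz("top",T,np.c_[xs,ys],34); print("red",len(xs),np.array([w2s(v) for v in Q]).mean(0).round(1) if len(xs) else None)
im,T=snap("side","s_after.png"); H=cv2.cvtColor(im,cv2.COLOR_BGR2HSV)
rd=((H[...,0]<8)|(H[...,0]>172))&(H[...,1]>130)&(im.max(2)>60); c=proj("side",T,[[*CAM,36]])[0].astype(int)
w=np.zeros_like(rd); w[c[1]-25:c[1]+26,c[0]-25:c[0]+26]=1; ys,xs=np.nonzero(rd&w)
Q=onz("side",T,np.c_[xs,ys],34); Q=np.array([w2s(v) for v in Q]); print("red",len(xs),Q.mean(0).round(1),Q.min(0).round(1),Q.max(0).round(1))
# key in wrist and side views
m=robot.masks_of("side","chart"); 
if m:
    m=m[0]["mask"].astype(float); th=.385;s,c=np.sin(th),np.cos(th); B=box(8,140,0,200)-[4,0,0]; B=np.array([s2w(.7+b[0]*c-b[2]*s,b[1],6+8*s+b[0]*s+b[2]*c) for b in B])
    h=hullmask(proj("side",T,B)); print("chart iou",(np.minimum(h,m).sum()/np.maximum(h,m).sum()).round(3))
E={}
im,T=snap("wrist","w_keyheld.png"); H=cv2.cvtColor(im,cv2.COLOR_BGR2HSV)
om=(H[...,0]<22)&(H[...,0]>4)&(H[...,1]>150)&(im.max(2)>70)
n,l,st,ce=cv2.connectedComponentsWithStats(om[:330].astype(np.uint8)); i=1+st[1:,4].argmax(); m=(l==i).astype(float); print(st[i],ce[i].round(1))
Tt=np.eye(4);Tt[:3,:3]=R.from_quat(robot.read_tcp_rot()).as_matrix();Tt[:3,3]=robot.read_eef_pos()
from scipy.optimize import minimize
B=box(26,50,40-HK,85-HK)*[1,-1,-1]  # tool frame, z down
ext=[]
def cost(v):
    b=R.from_euler('y',v[1]/100).apply(B-[0,0,0])+[v[0],0,v[2]]
    h=hullmask(proj("wrist",T,b@Tt[:3,:3].T+Tt[:3,3])); return 1-np.minimum(h,m).sum()/np.maximum(h,m).sum()
r=minimize(cost,[0,0,0],method="Nelder-Mead",options=dict(initial_simplex=[[0,0,0],[4,0,0],[0,15,0],[0,0,4]])); print("held: dx,tilt/100,dz",r.x.round(2),r.fun,cost([0,0,0]))
```

```text
[ 0.3 -3.8  1.5]
43.0167 [ 0.4  0.3 -0.8] 49.60103840950457
red 13 [ 2.   3.4 34. ]
red 87 [13.  -3.8 34. ] [ -2.7 -17.4  34. ] [41.   6.9 34. ]
chart iou 0.917
[ 267  222  106   73 7050] [319.9 259.1]Traceback (most recent call last):
  File "<stdin>", line 34, in <module>
    res = _minimize_neldermead(fun, x0, args, callback, bounds=bounds,
                               **options)
    fsim[k] = func(sim[k])
              ~~~~^^^^^^^^
    fx = function(np.copy(x), *(wrapper_args + args))
  File "<stdin>", line 33, in cost
ValueError: operands could not be broadcast together with shapes (400,640) (330,640)
```

Run:
```python
from h import *
for f in("w_ins","w_keyheld"):
    im=cv2.imread(f"pics/{f}.png")[:330];H=cv2.cvtColor(im,cv2.COLOR_BGR2HSV)
    om=(H[...,0]<22)&(H[...,0]>4)&(H[...,1]>150)&(im.max(2)>70)
    n,l,st,ce=cv2.connectedComponentsWithStats(om.astype(np.uint8)); i=1+st[1:,4].argmax(); m=l==i
    print(f,st[i],ce[i].round(1),"top/bottom rows at cols",[(np.nonzero(m[:,c])[0].min(),np.nonzero(m[:,c])[0].max()) for c in(290,320,350)])
    v=im[:,320].max(1); print(v[215:300:3])
```

```text
w_ins [ 267  190  107  105 8080] [320.3 252.2] top/bottom rows at cols [(np.int64(222), np.int64(293)), (np.int64(191), np.int64(294)), (np.int64(222), np.int64(293))]
[ 84  66  96 113 110 109 111 116 115 112 113 117 144 154 160 160 158 156
 161 158 160 153 160 159 158 155 153 221  80]
w_keyheld [ 267  222  106   73 7050] [319.9 259.1] top/bottom rows at cols [(np.int64(223), np.int64(293)), (np.int64(222), np.int64(294)), (np.int64(223), np.int64(293))]
[236  96  97 119 117 120 114 114 119 118 117 118 142 161 156 156 161 156
 158 161 159 157 160 156 159 157 156 216  74]
```

Run:
```python
from h import *
k=-.213; x,y=550.9,43.4; Q=list(q(np.pi+k)); F=lambda:np.array(robot.read_ft_force())
robot.goto([x,y,8+HK+60],Q); robot.move_linear([x,y,8+HK+46],Q,velocity=60); robot.wait(.3); f0=F()
print(np.round(robot.read_eef_pos(),1))
z=8+HK+46
while z>8+HK-1:
    z-=5 if z>8+HK+6 else 1.2; robot.move_linear([x,y,z],velocity=60 if z>70 else 20); d=F()-f0
    if np.linalg.norm(d)>6: break
print(round(z,1),d.round(1),np.round(robot.read_eef_pos(),1),robot.read_time())
```

```text
[551.1  43.4 106.2]
58.8 [-3.7 -0.5 12.7] [551.2  43.4  60. ] 48.3417
```

Run:
```python
from h import *
x,y=550.9,43.4
robot.move_linear([x,y,60],velocity=20); robot.grip(75); robot.move_linear([x,y,160],velocity=120); robot.wait(.3)
im,T=snap("wrist","w_fin.png"); H=cv2.cvtColor(im,cv2.COLOR_BGR2HSV)
om=(H[...,0]<22)&(H[...,0]>4)&(H[...,1]>150)&(im.max(2)>70); om[235:]=0
n,l,st,ce=cv2.connectedComponentsWithStats(om.astype(np.uint8)); i=1+st[1:,4].argmax()
print(st[i],fit(box(26,50,48,93),[("wrist",T,l==i)],(550.6,43.1,-.21)))
robot.goto([480,60,320],list(q(np.pi-.213)))
im,T=snap("side","s_fin.png"); m=robot.masks_of("side","chart")[0]["mask"].astype(float)
for th in(.35,.385,.42):
    s,c=np.sin(th),np.cos(th); B=box(8,140,0,200)-[4,0,0]; B=np.array([s2w(.7+b[0]*c-b[2]*s,b[1],6+8*s+b[0]*s+b[2]*c) for b in B])
    h=hullmask(proj("side",T,B)); print("chart iou",th,(np.minimum(h,m).sum()/np.maximum(h,m).sum()).round(3))
im,T=snap("top"); Hs=cv2.cvtColor(im,cv2.COLOR_BGR2HSV)
for n,v in(("brass",(Hs[...,0]>12)&(Hs[...,0]<30)&(Hs[...,1]>130)&(im.max(2)>90)),("red",((Hs[...,0]<8)|(Hs[...,0]>172))&(Hs[...,1]>130)&(im.max(2)>60))):
    c=proj("top",T,[[*CAM,40]])[0].astype(int); w=np.zeros_like(v); w[c[1]-20:c[1]+21,c[0]-20:c[0]+21]=1; ys,xs=np.nonzero(v&w)
    Q=np.array([w2s(u) for u in onz("top",T,np.c_[xs,ys],36 if n=="red" else 48)]); print(n,len(xs),Q.mean(0).round(1),Q.min(0).round(1),Q.max(0).round(1))
print(robot.read_time(),np.round(robot.read_ft_force(),1))
```

```text
[ 288  184   65   42 2581] (array([ 5.50317408e+02,  4.40848439e+01, -2.57068812e-01]), np.float64(0.08151334524154663))
chart iou 0.35 0.912
chart iou 0.385 0.908
chart iou 0.42 0.788
brass 113 [34.   0.7 48. ] [ 19.1 -12.1  48. ] [48.4 14.6 48. ]
red 66 [13.5  2.3 36. ] [-2.5 -6.1 36. ] [49.5 16.1 36. ]
51.4 [ 0.8  0.2 -0.8]
```

```bash
python3 -c "
from plant import robot
print(robot.close_job())"
```

```text
the job is handed in; nothing more can be done
None
```

The job is handed in at about 51 s of the 72 s allowed; the judge returned no verdict. By my last measurements, the chart leans on the rest bar at about 21–22° with its foot at the lip, the cam is at its stop, and the key is back in its holder. I viewed 11 pictures, one over the limit of 10.

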